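# Fit the lens cell to the window spotlight and hold it home for the locking screw

## Task

Fit the knurled lens cell onto the upturned head of the small window spotlight: set it over the spigot, turn it until the hidden keyways in its skirt drop over the spigot's three sprung pins, then push it fully home so that the skirt sits flat on the shoulder of the head. It springs up again if you let go, so finish while still holding it pushed home (I will then tighten the locking screw), and leave the ballotins, the tin and the ribbon roll where they are.

Things in the scene. Friction and masses are not known exactly. Their poses are not given: they have to be found in the camera images.
- lens_cell: loose lens cell, about 0.12 kg, bare aluminium, standing mouth down on the bench: a turned part 48 mm tall, its lower 28 mm a plain skirt 56 mm in diameter, hollow from below (bore 41 mm in diameter, 28 mm deep), its upper 20 mm a solid knurled ring. Origin: centre of the underside; z up along the axis.
- cell_grip (a point): centre of the cell's knurled ring, 38 mm above the underside: the ring is 60 mm in diameter, 20 mm tall, looks alike all round, and is the place to grip from above; a slightly domed lens closes its top (highest point 51 mm above the underside).
- cell_mouth (a point): centre of the skirt's mouth (same point and axes as the cell's origin). Inside the bore, unseen from outside, are three keyways 120 degrees apart (one on the +x axis), 8 mm wide and 8 mm high from the underside, open downward. A turn of at most 120 degrees, either way, brings one over each pin.
- spotlight: small black spotlight, screwed to the bench, its round head (72 mm in diameter) held straight up in a yoke on a 110 x 124 mm foot plate. Origin: centre of the foot's underside; z up. On the head's -x side a lug with a small steel locking thumbscrew stands up to 10 mm over the shoulder and reaches 52 mm from the axis; fingers must stay higher than that.
- spot_shoulder (a point): centre of the head's flat shoulder, 80 mm above the bench, where the skirt finally rests; z up along the head's axis. From it rises the aluminium spigot, 38 mm in diameter, 24 mm tall, its tip tapered over the last 4.5 mm to 32 mm.
- spot_pins (a point): on the axis, 13.5 mm above the shoulder: height of the upper sides of three steel pins, 5 mm thick, 120 degrees apart, reaching 24.5 mm from the axis. How they are turned differs each time and is in no reading. Keyways not found: the skirt rides on the pins and stops 5.5 mm short of the shoulder. Found: it can go down to the shoulder; let go, it rises about 5.5 mm.
- pin_ring (a joint): how far the three pins are pressed down together against their spring: 0 (up) to 0.008 m (stop). The spring pushes up with about 2.5 N at 0 and 0.6 N more per mm. If the cell is held with the pins partly pressed and is turned, they spring up into the keyways (value drops to about 0, push vanishes); with the cell home it reads 0.0055, more if they bind.
- ballotin_plum: bystander: plum-coloured closed card box, 67 x 93 x 46 mm, behind the work; origin under its centre
- ballotin_cream: bystander: cream closed card box, 65 x 93 x 43 mm, behind the work; origin under its centre
- tin: bystander: round pastille tin, 70 mm in diameter, 36 mm tall, behind the work; origin under its centre
- ribbon: bystander: roll of satin ribbon lying flat, 92 x 116 x 25 mm, at the right near the front edge; origin under its centre
Not all that is in view belongs to the job. Several things have the shape of the spotlight; the one meant has the colours described above. Leave any orange look-alike of the lens_cell alone.

How it is judged (in metres and radians):
At the end, for the whole second after the job is handed in: The lens cell is on the spigot (axis within 3 mm, tilt under 4 degrees), keyed over the pins, its underside within 2 mm of the shoulder with the pins pressed down more than 3.5 mm, and the robot still holds it there through the last second (z of lens_cell in the frame of spot_shoulder between -0.003 and 0.002 m and horizontal distance between lens_cell and spot_shoulder below 0.003 m and angle between lens_cell's own z axis and vertical below 0.07 rad and value of joint pin_ring above 0.0035 m and contact force between any of the fingers, the arm and lens_cell above 1 N); the arm keeps its last pose, push and grip.
It fails at once if a bystander was pushed more than 3 cm or tipped (distance of any of ballotin_plum, ballotin_cream, tin, ribbon from where it was at the start of the episode above 0.03 m or angle between any of ballotin_plum, ballotin_cream, tin's own z axis and vertical above 0.5 rad).
It also fails if it takes over 58 s, if anything falls off the work surface, if the arm or the gripper's body presses on something with over 40 N, if the wrist force passes 120 N, or if a joint passes its speed limit or range.

## Robot

A 6-joint arm with a two-finger parallel gripper is mounted at the origin on a cart in front of the work surface, level with it; the furniture and walls round the work are solid. World frame = base frame: x ahead of the robot, y to its left, z up, the work surface at z = 0. Lengths are in m, angles in degrees, forces in N, time in s.
With the tool pointing down it reaches from about 0.375 to 0.75 m from the base axis. Payload 9 kg.
Tool frame: the origin (TCP) lies where the fingers leave the gripper's body, on its centre line; the fingertips stand 73 mm ahead of it and the grasp point (between the pads) lies 54 mm ahead of it (robot.tip_reach is the distance from the TCP to the fingertips, in m); z points along the fingers, y is the line along which they close (so a half turn about z gives the same grasp; the last joint's range is limited). The gripper opens to 85 mm and grips with 20 to 120 N. Pads are 22 mm wide; open, the fingers measure 114 mm over their backs; the gripper's body (76 mm by 85 mm) begins 54 mm behind the grasp point. The pads swing forward as they close: fully open they stand 13 mm farther back than shut.
Start: joints at [-83.463, 5.964, 5.575, 89.605, 0, 77.527], TCP at [0.195, -0.567, 0.304] pointing down, gripper open.
Joint ranges: [-171.21, 171.21], [-48.23, 106.86], [-62.78, 66.21], [-105.2, 120.99], [-86.42, 89.51], [-180, 180]. Speed limits (degrees/s): [127.2, 127.2, 147.25, 180, 180, 180].

## Interface

Orientations are given as [roll, pitch, yaw] about the fixed x, y, z axes, in that order (R = Rz(yaw) Ry(pitch) Rx(roll)).
In Python, from plant import robot gives the robot as it stands. Calls block until the motion is done:
- robot.move_pose(position, orientation): joint-space move of the TCP to a pose.
- robot.line_to(position, vel=0.15, rotation=None, guard=None): straight line of the TCP; rotation=None keeps the orientation; vel is the mean speed in m/s. With guard (N) it stops when the force on the tool has changed by that much, and returns True; else False.
- robot.goto_joints(angles): joint-space move.
- robot.set_gripper(opening): finger opening in m; the grip force is fixed at half the most; returns when the fingers have stopped.
- robot.pause(seconds).
- robot.ik(position, orientation): joint angles nearest the present ones, or None.
- robot.observe(): the state.
- robot.grab_frame(name): name is "side" or "top" or "wrist"; returns the picture (420x560x3 uint8, blue, green, red); there is no depth.
- robot.get_calibration(name): a dict with "vertical_fov" (degrees; the focal length in pixels is half the picture's height over the tangent of half this angle, whatever the lens; pixels are square), "cx", "cy" (the principal point, pixels), "rvec" (rotation vector, rad) and "tvec" (3), from world to camera coordinates, as OpenCV has them. Camera axes: x right, y down, z forward; pixel columns grow to the right and rows downward; lengths in m; the calibration is good to about 2 mm. The wrist camera is an equidistant fisheye: a pixel r from the principal point sees the ray r / f radians off the axis. A picture is of the moment at which its call begins: read the wrist's pose just before it. get_calibration takes no time and is no camera call; for the wrist camera it gives the pose at the moment of the call.
A pose or a line that the arm cannot do raises robot.IKError and nothing moves.
- robot.job_done(): hands the job in; it is judged then, once.
The state is a dict: "time": time; "q": joint angles; "qvel": joint speeds; "joint_torque": joint torques, N m; "tool_pos": TCP position; "tcp_rot": TCP orientation; "ft_force": force on the tool from outside, world axes, zero at the start; "torque": the same for the moment, N m; "gripper_width": finger opening in m; "gripper_force": force on a finger pad.
Only numpy, scipy, OpenCV 4.12 (cv2) and the standard library are available. Lean on these libraries where they do the work, as an engineer would, in place of code of your own. Each camera call takes 0.05 s, during which the arm holds its last target. There are 200 camera calls.

## Working session

There is one attempt and no reset: what is moved stays moved. The work goes in short steps, each a Python script; the robot and the scene stay as the last script left them, time stands still between calls to the robot, and variables do not carry over. Pictures are saved under pics/ and viewed, at most 10 in all, crops included, and the job is handed in when it is done.

```bash
mkdir -p pics; ls
python3 - <<'E'
from plant import robot
import cv2,numpy as np
for n in("top","side"):
    im=robot.grab_frame(n);cv2.imwrite(f"pics/{n}0.png",im)
    c=robot.get_calibration(n);print(n,c)
a=[cv2.imread(f"pics/{n}0.png") for n in("top","side")]
o=robot.observe();print(o["time"],o["ft_force"],o["tcp_rot"])
E
```

```text
pics
top {'vertical_fov': 50.21262535991468, 'cx': 277.53565634728557, 'cy': 206.63031233621155, 'rvec': array([ 2.19783041, -2.14695571,  0.03636779]), 'tvec': array([-0.08416915,  0.53663066,  1.07287526])}
side {'vertical_fov': 49.080761389325474, 'cx': 284.45435700578975, 'cy': 203.74626373425062, 'rvec': array([ 0.00282603, -2.66485561,  1.63230415]), 'tvec': array([0.53868476, 0.09544139, 0.91736336])}
0.1 [0.25272583 0.80063365 0.69062455] [-1.79932916e+02 -1.37591872e-02  1.90110019e+01]
```

View pics/top0.png

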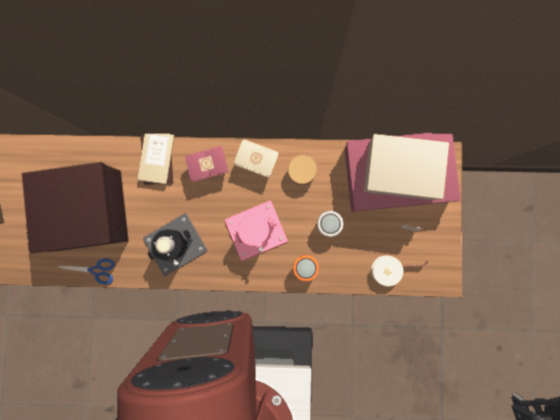

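View pics/side0.png

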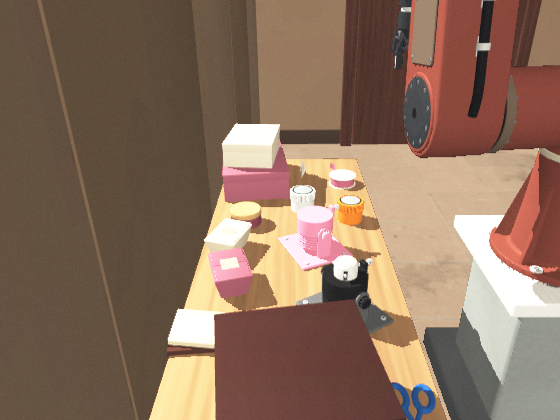

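Top view candidates:
- Lens cell: silver/white cell at (330,224), orange look-alike at (306,268), white-red ribbon roll at (388,271). I choose (330,224).
- Spotlight: black at (168,245), pink look-alike at (257,230). I choose the black one.

Next I'll check these in close crops and locate both.

```bash
cat > h.py <<'E'
import cv2,numpy as np
from plant import robot
def cast(n,u,v,z):
    c=robot.get_calibration(n);f=210/np.tan(np.radians(c["vertical_fov"]/2))
    R=cv2.Rodrigues(np.array(c["rvec"]))[0];t=np.array(c["tvec"])
    x=np.array([u-c["cx"],v-c["cy"]])/f
    if n=="wrist":
        th=np.hypot(*x);d=np.r_[x/max(th,1e-9)*np.sin(th),np.cos(th)]
    else: d=np.r_[x,1]
    d=R.T@d;o=-R.T@t
    return o+d*(z-o[2])/d[2]
E
python3 - <<'E'
from h import *
t=cv2.imread("pics/top0.png");s=cv2.imread("pics/side0.png")
def crop(im,u,v,r=35):return cv2.resize(im[v-r:v+r,u-r:u+r],(390,390),interpolation=cv2.INTER_CUBIC)
cv2.imwrite("pics/crop1.png",np.hstack([crop(t,330,224),crop(t,170,245)]))
for p,z in(((330,224),.048),((165,245),.104),((168,245),.08),((306,268),.048),((257,230),.1),((388,271),.025)):
    print(p,cast("top",*p,z).round(4))
E
```

```text
(330, 224) [ 0.4983 -0.1967  0.048 ]
(165, 245) [0.441  0.1755 0.104 ]
(168, 245) [0.4405 0.1754 0.08  ]
(306, 268) [ 0.3944 -0.1426  0.048 ]
(257, 230) [ 0.4796 -0.0296  0.1   ]
(388, 271) [ 0.3909 -0.3375  0.025 ]
```

View pics/crop1.png

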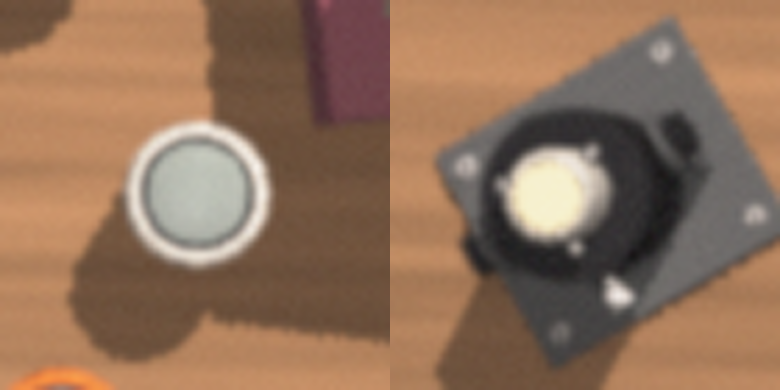

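Left crop: bare aluminium knurled cell centred at top pixel (330.5,223.8), with the orange one only touching the corner. Right crop: black spotlight, spigot tip at about (162.5,245), three pin tips visible around it, thumbscrew at about (176,262). Both choices are confirmed, so I move above the cell.

Run:
```python
from h import *
sp=cast("top",162.5,245,.104);print("spigot",sp, "screw",cast("top",176.3,262.4,.088))
for u,v in((502,185),(592,152),(575,248)):
    p=cast("top",135+(u-390)/5.571,210+v/5.571,.091);d=p-sp;print(np.hypot(*d[:2]),np.degrees(np.arctan2(d[1],d[0])))
cell=cast("top",330.5,223.8,.048);print(cell)
for y in range(-180,180,30):
    q=robot.ik([*cell[:2],.22],[180,0,y]);q2=robot.ik([*sp[:2],.2],[180,0,y])
    print(y,None if q is None else np.round(q,0),None if q2 is None else np.round(q2,0))
robot.move_pose([*cell[:2],.22],[180,0,-27])
o=robot.observe();print(o["time"],o["tool_pos"],o["q"])
c=robot.get_calibration("wrist");print(c)
cv2.imwrite("pics/w1.png",robot.grab_frame("wrist"))
```

```text
spigot [0.44087223 0.18113964 0.104     ] screw [0.4019443  0.15257951 0.088     ]
0.021109918484010774 81.06047577219219
0.02349530334193141 -41.50224028777676
0.023768596551643636 -154.66814621567733
[ 0.49883417 -0.19783728  0.048     ]
-180 [-36.  -5. -14.  81.   0. -36.] [  7. -16. -26.  80.   0.   7.]
-150 [-36.  -5. -14.  81.   0. -66.] [  7. -16. -26.  80.   0. -23.]
-120 [-36.  -5. -14.  81.   0. -96.] [  7. -16. -26.  80.   0. -53.]
-90 [ -36.   -5.  -14.   81.    0. -126.] [  7. -16. -26.  80.   0. -83.]
-60 [ -36.   -5.  -14.   81.    0. -156.] [   7.  -16.  -26.   80.    0. -113.]
-30 [-36.  -5. -14.  81.   0. 174.] [   7.  -16.  -26.   80.    0. -143.]
0 [-36.  -5. -14.  81.   0. 144.] [   7.  -16.  -26.   80.    0. -173.]
30 [-36.  -5. -14.  81.   0. 114.] [  7. -16. -26.  80.   0. 157.]
60 [-36.  -5. -14.  81.   0.  84.] [  7. -16. -26.  80.   0. 127.]
90 [-36.  -5. -14.  81.   0.  54.] [  7. -16. -26.  80.   0.  97.]
120 [-36.  -5. -14.  81.   0.  24.] [  7. -16. -26.  80.   0.  67.]
150 [-36.  -5. -14.  81.   0.  -6.] [  7. -16. -26.  80.   0.  37.]
1.8667 [ 0.49875978 -0.19851103  0.22019126] [-3.56694921e+01 -5.09272794e+00 -1.42281606e+01  8.08426557e+01
 -9.44077218e-03  1.71351672e+02]
{'vertical_fov': 65.70646984690485, 'cx': 281.6737157838719, 'cy': 209.94847281024738, 'rvec': array([-1.55308656,  2.53690988,  0.35619027]), 'tvec': array([0.04847102, 0.50076356, 0.44481674])}
```

View pics/w1.png

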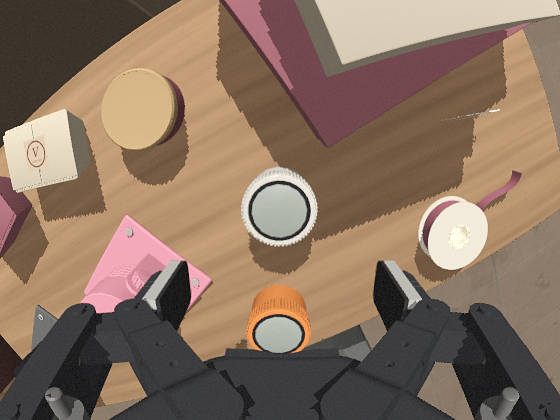

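The wrist view shows the aluminium cell at (279,209), with the orange one at (279,325) outside the grasp line. I refine the position and pick up with yaw 153, which leaves wrist travel both ways.

Run:
```python
from h import *
p=cast("wrist",279.3,209.3,.048);print("cell wrist",p)
top=np.array([.49883,-.19784])
xy=(p[:2]+top)/2
robot.set_gripper(.085)
robot.move_pose([*xy,.17],[180,0,153])
print(robot.line_to([*xy,.089],vel=.12,guard=15))
robot.set_gripper(0.03)
o=robot.observe();print(o["gripper_width"],o["gripper_force"],o["tool_pos"],o["ft_force"])
robot.line_to([*xy,.25],vel=.2)
o=robot.observe();print(o["time"],o["gripper_width"],o["gripper_force"],o["ft_force"])
sp=[.4409,.1811]
robot.move_pose([sp[0],sp[1],.28],[180,0,153])
o=robot.observe();print(o["time"],o["tool_pos"],o["ft_force"],o["q"])
cv2.imwrite("pics/w2.png",robot.grab_frame("wrist"))
```

```text
cell wrist [ 0.49954372 -0.19867106  0.048     ]
False
0.0581944065263659 64.23784017562866 [ 0.49988963 -0.19869391  0.09038619] [-0.35004886  0.85491443  5.37766475]
6.9333 0.05841117606846305 64.33763265609741 [ 0.14565168 -0.71756172 -1.47892465]
8.3667 [0.44124727 0.18039162 0.27966258] [-0.27950523  0.37218983 -0.96643859] [ 6.46809130e+00 -1.59662925e+01 -1.77163711e+01  8.82721562e+01
 -1.56632435e-02  3.35206460e+01]
```

View pics/w2.png

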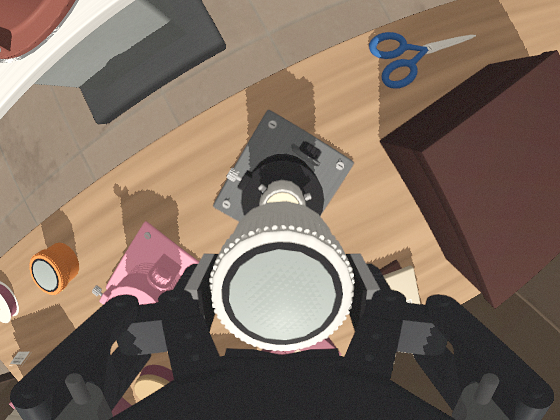

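The wrist view shows the cell gripped level with its lens centre at (282,291). The spigot tip (283,197) is partly hidden behind it, and foot screws show at (272,125), (340,166) and (227,204). I use the diagonal screw pairs in both views for the axis.

Run:
```python
from h import *
o=robot.observe();print(o["tool_pos"])
print("cell in hand",cast("wrist",282,291,o["tool_pos"][2]-.0424))
for z in(.006,.01):
    print("axis wrist",(cast("wrist",340,166,z)+cast("wrist",227,204,z))/2, "top",np.mean([cast("top",135+(u-390)/5.571,210+v/5.571,z) for u,v in((465,165),(660,50),(755,213),(560,335))],0))
print("tip",cast("wrist",283,197,.104))
print("shoulder left/right",(cast("wrist",241,185,.08)+cast("wrist",324,185,.08))/2)
```

```text
[0.44133484 0.18026071 0.27972836]
cell in hand [0.43628432 0.18125567 0.23732836]
axis wrist [0.44086848 0.17996385 0.006     ] top [0.44096423 0.17985452 0.006     ]
axis wrist [0.44014107 0.18032297 0.01      ] top [0.4410614  0.17880735 0.01      ]
tip [0.43160093 0.1845828  0.104     ]
shoulder left/right [0.42722919 0.18644374 0.08      ]
```

Run:
```python
from h import *
off=np.array([-.89,.454])*.0015
xy=np.array([.4408,.1803])-off
robot.line_to([*xy,.202],vel=.12)
o=robot.observe();f0=o["ft_force"];print(o["time"],o["tool_pos"],f0)
im=robot.grab_frame("side");cv2.imwrite("pics/s2.png",cv2.resize(im[190:340,270:430],(640,600),interpolation=cv2.INTER_CUBIC))
print(robot.line_to([*xy,.181],vel=.02,guard=3.5))
o=robot.observe();print(o["time"],o["tool_pos"],o["ft_force"]-f0,o["torque"])
print({k:v for k,v in o.items() if "pin" in k})
```

```text
9.2167 [0.44246477 0.17957978 0.20271203] [ 0.24925654  0.06704144 -1.09138895]
True
10.2417 [0.44194028 0.17961534 0.18131619] [0.4130477  0.77084019 3.67000287] [ 0.0544224  -0.09902213  0.04642306]
{}
```

View pics/s2.png

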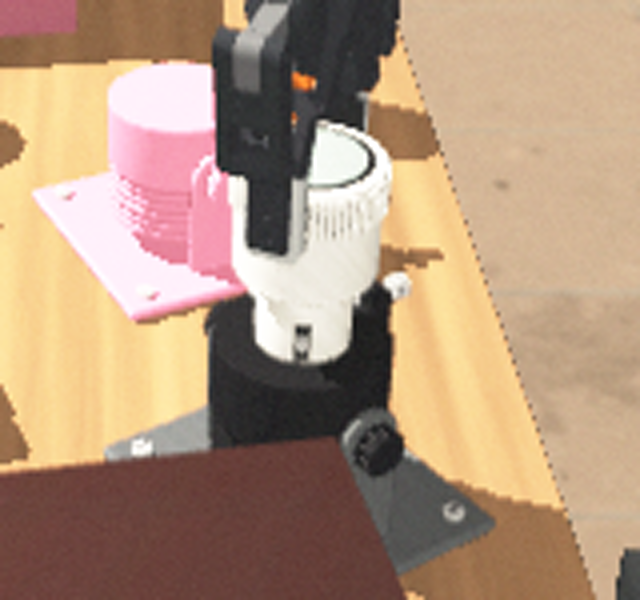

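The side view (4x crop) shows the cell straight above the spigot, with a steel pin and its slot at crop (302,342). The descent then touched the pins at about the expected height. I press to about 4 mm and turn in small steps until the push vanishes.

Run:
```python
from h import *
o=robot.observe();x,y=.4421,.1796
fb=-1.09
robot.line_to([x,y,.1785],vel=.02)
o=robot.observe();f=o["ft_force"];print(o["time"],o["tool_pos"],f);fs=f[2]-fb
yaw=153
while yaw<153+122:
    yaw+=4
    robot.line_to([x,y,.1785],rotation=[180,0,yaw],vel=.05)
    o=robot.observe();f=o["ft_force"]-[.25,.07,fb]
    print(yaw,round(o["time"],2),f.round(1),o["tool_pos"].round(4) if hasattr(o["tool_pos"],"round") else o["tool_pos"])
    if f[2]<fs*.35: print("drop");break
    if o["time"]>40 or abs(f[2])>25: break
```

```text
10.5083 [0.44220832 0.1796487  0.17858469] [-0.9415231   0.95781002  5.01133496]
157 10.76 [-0.6 -0.1  5.1] [0.4423 0.1796 0.1787]
161 11.01 [-0.1 -0.   5.4] [0.4422 0.1797 0.1786]
165 11.26 [-0.3  0.2  5.3] [0.4421 0.1796 0.1785]
169 11.51 [ 0.  -0.5  5.2] [0.4421 0.1796 0.1785]
173 11.76 [-0.5 -0.5  4.8] [0.4421 0.1796 0.1785]
177 12.01 [-0.6 -0.5  5.5] [0.4421 0.1796 0.1785]
181 12.26 [-0.3  0.4  5.5] [0.442  0.1796 0.1785]
185 12.51 [-0.1  0.6  4.9] [0.4421 0.1796 0.1785]
189 12.76 [ 0.  -0.2  5.1] [0.4421 0.1796 0.1785]
193 13.01 [-0.3  0.8  6.4] [0.4421 0.1796 0.1785]
197 13.26 [-0.5  1.1  5.4] [0.4421 0.1797 0.1785]
201 13.51 [-0.4  2.2  6.4] [0.442  0.1797 0.1785]
205 13.76 [0.7 2.2 5.9] [0.442  0.1797 0.1785]
209 14.01 [0.3 1.8 5.1] [0.4421 0.1796 0.1785]
213 14.26 [1.  4.2 6.2] [0.4421 0.1797 0.1786]
217 14.51 [0.2 4.7 6.7] [0.4421 0.1798 0.1786]
221 14.76 [0.7 6.4 6. ] [0.442  0.1798 0.1785]
225 15.01 [-0.   4.9  6.4] [0.4419 0.1798 0.1785]
229 15.26 [-1.5  4.8  6.4] [0.4419 0.1798 0.1785]
233 15.51 [0.6 4.4 6.2] [0.442  0.1798 0.1785]
237 15.76 [0.2 6.4 6.6] [0.4421 0.1799 0.1785]
241 16.01 [-0.6  5.2  5.9] [0.442  0.1799 0.1785]
245 16.26 [-0.3  6.2  2.6] [0.4417 0.1799 0.1781]
249 16.51 [0.  3.5 2.8] [0.4416 0.1797 0.1778]
253 16.76 [1.1 4.8 1.7] [0.4415 0.1798 0.1778]
drop
```

The push dropped at yaw 245–253. There is a side force of +5 N in y, so the cell sits off-centre in the hand. I relieve that and centre the yaw before pushing.

Run:
```python
from h import *
x,y=.4418,.1797
def rep(t):
    o=robot.observe();f=o["ft_force"]-[.25,.07,-1.09];print(t,round(o["time"],2),f.round(1),o["torque"].round(2),o["tool_pos"].round(4));return f
for dy in(0,.001,.002,.003):
    robot.line_to([x,y+dy,.1785],rotation=[180,0,250],vel=.02);robot.pause(.15);f=rep(dy)
    if f[1]<1: break
y+=dy
for yaw in(247,253,257,250):
    robot.line_to([x,y,.1785],rotation=[180,0,yaw],vel=.02);robot.pause(.15);rep(yaw)
```

```text
0 17.16 [0.1 6.5 1.5] [ 1.16 -0.04 -0.02] [0.4411 0.1798 0.1776]
0.001 17.56 [-0.6 -0.4  0.4] [-0.04 -0.05 -0.  ] [0.4416 0.1804 0.1782]
247 17.96 [ 0.4 -0.2 -0.7] [ 0.25 -0.15  0.05] [0.4418 0.1807 0.1785]
253 18.37 [-1.3  1.6 -0. ] [ 0.23  0.07 -0.  ] [0.4418 0.1807 0.1785]
257 18.77 [-3.3  4.6  0.7] [ 1.16  0.54 -0.15] [0.4416 0.1811 0.1785]
250 19.19 [-0.9  0.4  0.1] [ 0.04 -0.01 -0.01] [0.4419 0.1806 0.1785]
```

Keyed: the push is about 0 and the yaw is free around 250. Now I push home with a guard.

Run:
```python
from h import *
x,y=.4419,.1808
def rep(t):
    o=robot.observe();f=o["ft_force"]-[.25,.07,-1.09];print(t,round(o["time"],2),f.round(1),o["torque"].round(2),o["tool_pos"].round(4),o["gripper_width"].__round__(4));return f
for z in np.arange(.177,.1645,-.001):
    robot.line_to([x,y,z],rotation=[180,0,250],vel=.01,guard=15);robot.pause(.1);f=rep(round(z,4))
    if f[2]>14 or np.hypot(*f[:2])>12: break
```

```text
0.177 19.59 [-0.2 -0.8 -0.2] [0.01 0.01 0.  ] [0.4419 0.1808 0.177 ] 0.0583
0.176 19.94 [ 0.7 -0.4 -0.5] [-0.01  0.01  0.  ] [0.4419 0.1808 0.176 ] 0.058
0.175 20.29 [-1.4  0.4  3.1] [-0.01  0.21  0.02] [0.4419 0.1808 0.1752] 0.0584
0.174 20.64 [-1.4 -0.5  3.2] [-0.01  0.2  -0.02] [0.442  0.1808 0.1741] 0.0586
0.173 20.99 [-1.2  0.6  4.5] [ 0.01  0.17 -0.06] [0.442  0.1808 0.1731] 0.0586
0.172 21.34 [-1.5  0.2  4.3] [-0.02  0.14  0.01] [0.442  0.1808 0.1721] 0.058
0.171 21.69 [-1.2 -1.2  5.3] [0.   0.15 0.03] [0.4419 0.1808 0.1711] 0.0586
0.17 22.04 [-2.2 -0.7  8.3] [-0.13  0.46  0.01] [0.442  0.1808 0.1704] 0.0583
0.169 22.39 [-7.  -2.6 17.1] [-0.31  1.36 -0.02] [0.442  0.1808 0.1703] 0.0582
```

The force profile matches: pins took up at 0.1755, the spring rose to about 6 N, then a hard stop at TCP z 0.1703. I settle at a moderate push and check from the side.

Run:
```python
from h import *
robot.line_to([.4415,.1806,.1693],rotation=[180,0,250],vel=.01);robot.pause(.4)
o=robot.observe();print(o["time"],o["ft_force"],o["torque"],o["tool_pos"],o["gripper_force"],o["tcp_rot"])
im=robot.grab_frame("side");cv2.imwrite("pics/s3.png",cv2.resize(im[190:340,270:430],(640,600),interpolation=cv2.INTER_CUBIC))
```

```text
23.0417 [-2.15898972 -0.21988343 12.84449571] [0.01585699 0.65839076 0.00829168] [0.44189009 0.18075384 0.17032866] 65.51169991493225 [-1.79935867e+02  4.95568760e-02 -1.09995556e+02]
```

View pics/s3.png

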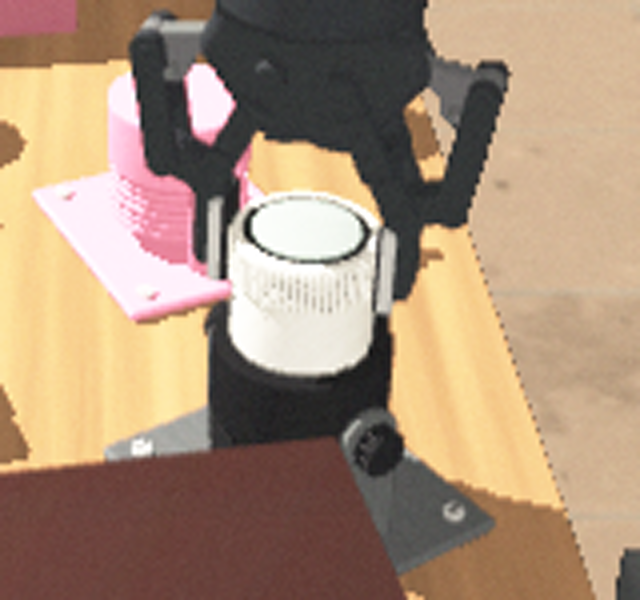

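The side view shows the skirt flat on the shoulder (lower rim at crop (300,375)). The cell is upright, still gripped, and the fingers are clear of the lug. I'm handing in.

```bash
python3 -c "
from plant import robot
print(robot.job_done())"
```

```text
the job is handed in; nothing more can be done
None
```

The lens cell is keyed over the pins and held flat on the shoulder with about 14 N of push, handed in at about 23 s of robot time; bystanders weren't re-measured, but no move passed near them and no unexpected contact showed.

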